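# Empty the drop-bottom hub-nut hopper

## Robot

A 6-joint arm with a two-finger parallel gripper is mounted at the origin on the work surface. World frame = base frame: x ahead of the robot, y to its left, z up, the work surface at z = 0. Lengths are in m, angles in degrees, forces in N, time in s.
With the tool pointing down it reaches from about 0.25 to 0.725 m from the base axis. Payload 9.7 kg.
Tool frame: the origin (TCP) lies midway between the tips of the shut fingers; the grasp point (between the pads) lies 19 mm behind it; z points along the fingers, y is the line along which they close (so a half turn about z gives the same grasp; the last joint's range is limited). The gripper opens to 85 mm and grips with 20 to 120 N. Pads are 22 mm wide; open, the fingers measure 114 mm over their backs; the gripper's body (76 mm by 85 mm) begins 54 mm behind the grasp point. The pads swing forward as they close: fully open they stand 13 mm farther back than shut.
Start: joints at [-72.365, 4.979, 10.078, 95.1, 0, 90], TCP at [0.167, -0.524, 0.231] pointing down, gripper open.
Joint ranges: [-179.16, 179.16], [-48.56, 103.87], [-65.8, 70.77], [-126.05, 130.52], [-82.76, 87.17], [-180, 180]. Speed limits (degrees/s): [127.2, 127.2, 147.25, 180, 180, 180].

## Interface

Orientations are given as [roll, pitch, yaw] about the fixed x, y, z axes, in that order (R = Rz(yaw) Ry(pitch) Rx(roll)).
In Python, from workcell import bot gives the robot as it stands.
- The arm moves only by the shell command python3 -m crank 'ROWS' [FORCE]. ROWS is JSON, a list of rows, each an object with "gripper": the finger opening in mm, from 0 to 85.4; "travel": the shift along the tool's x, y, z in mm, a list of three; "twist": the turn, a rotation vector about the tool's x, y, z in rad, a list of three. In form: [{"gripper": gripper, "travel": [tx, ty, tz], "twist": [rx, ry, rz]}, ...]. A call has 1 to 12 rows; each row shifts and turns the commanded pose from where the row before left it, along the tool's axes as they then stand; what a row does not reach is not made up. A row lasts 1/8 s, in which the tool goes at most 62.5 mm and 10.7 degrees, less where a joint would pass 70% of its speed; a pose out of reach is approached as far as the arm can. A call is refused whole if a number of a shift passes 62.5 or a number of a turn 0.188, either way. A call with a gripper value outside its range is refused whole. The fingers move at their own pace and stop on an object; FORCE is the grip in N (left out, the last holds). Time passes only in rows, so rows that do not move let the fingers close. It gives the time, the measured TCP pose, the force, the opening and the grip force at its end, in the units of the state.
- bot.get_obs(): the state, without advancing time (a new reading comes with each control period).
- bot.camera(name): name is "scene" or "top" or "wrist"; returns the picture (400x640x3 uint8, red, green, blue); there is no depth.
- bot.calibration(name): a dict with "vfov" (degrees; the focal length in pixels is half the picture's height over the tangent of half this angle, whatever the lens; pixels are square), "cx", "cy" (the principal point, pixels), "k1" (the pictures are not rectified: a ray, as slopes to the right and down, at radius r is drawn at 1 + k1 r^2 times it, then the intrinsics apply), "camera_from_world" (4x4, takes a point from world to camera coordinates). Camera axes: x right, y down, z forward; pixel columns grow to the right and rows downward; lengths in m; the calibration is good to about 2 mm. A picture is of the moment at which its call begins: read the wrist's pose just before it. calibration takes no time and is no camera call; for the wrist camera it gives the pose at the moment of the call.
- bot.job_done(): hands the job in; it is judged then, once.
The state is a dict: "time": time; "q": joint angles; "qd": joint speeds; "joint_efforts": joint torques, N m; "ee_pos": TCP position; "tcp_rot": TCP orientation; "wrist_force": force on the tool from outside, world axes, zero at the start; "torque": the same for the moment, N m; "opening": finger opening in m; "grasp_force": force on a finger pad.
Only numpy, scipy, OpenCV 4.12 (cv2) and the standard library are available. Lean on these libraries where they do the work, as an engineer would, in place of code of your own. Each camera call takes 0.05 s, during which the arm holds its last target. There are 200 camera calls.

## Task

One of the two drop-bottom hoppers on the garage bench holds two hub nuts. Swing its handle over so that the trap door opens and both nuts drop into the pan beneath it, then swing the handle all the way back until the door is shut and caught by its spring catch, and let go.

Things in the scene. Friction and masses are not known exactly. Their poses are not given: they have to be found in the camera images.
- gate (a joint): Trap door of the loaded hopper, rad: 0 shut and caught, 1.22 (70 deg) hanging open. Hinge parallel to the pan's y through pan x -47, z 135 mm. Rigid with it: a lever outside the wall carrying the handle; handle towards pan +x opens. A spring catch holds it shut; 3 to 8 N at the handle passes it either way, within the first 0.3 rad. Out of the catch the door falls open (1 N at the handle).
- gate_handle (a point): Centre of the trap door's black handle: a level round bar 18 mm thick, about 60 mm long, along the pan's y, 130 mm from the hinge; its lever is 32 mm from this point, hopper side. Shut: lever leans 35 deg to pan -x, handle at pan x -122, y 98, z 241 mm; open: 35 deg to +x, at x 28, y 98, z 241. Clear all round: grip from above across the bar, or push it. It may turn in the fingers.
- pan (a point): Centre of the inner floor (3 mm above the bench) of the loaded hopper's grey pan, fixed; z up, x away from the robot within 20 deg, y left. Pan 190 (x) x 150 (y) mm, rim 35 mm above its floor. Over it on four legs the aluminium hopper, 96 x 92 mm, rim 222 mm above the bench, trap door 137 mm above the pan floor. A like but empty hopper stands on the other side: not wanted.
- nut_a_mid (a point): Centre of a plain steel hexagonal hub nut, 32 mm across flats, 24 mm high, 0.1 kg, lying on the shut dark steel trap door inside the hopper.
- nut_b_mid (a point): Centre of the second hub nut, the same as the first.
Mind the look-alikes: they are no part of the job. What is shaped like the part that bears nut_a_mid but brown is not meant.

How it is judged:
By the outcome, as a careful person would: the job done as asked, in the order asked, and still so for the second after the job is handed in, with the robot touching nothing.
It also fails if it takes over 45 s, if anything falls off the work surface, if the arm or the gripper's body presses on something with over 40 N, if the wrist force passes 120 N, or if a joint passes its speed limit or range.

## Working session

There is one attempt and no reset: what is moved stays moved. The work goes in short steps, Python scripts to look and compute and a shell command to move; the robot and the scene stay as the last step left them, time stands still between calls to the robot, and variables do not carry over. Pictures are saved under pics/ and viewed, at most 10 in all, crops included, and the job is handed in when it is done.

```bash
mkdir -p pics
python3 - <<'E'
from workcell import bot
import cv2, numpy as np
for n in ("scene","top"):
    im=bot.camera(n); cv2.imwrite(f"pics/{n}1.png",im[:,:,::-1])
    c=bot.calibration(n); print(n,{k:(np.round(v,3).tolist()) for k,v in c.items()})
o=bot.get_obs(); print(o)
E
```

```text
scene {'vfov': 42.392, 'cx': 318.78, 'cy': 194.77, 'k1': -0.099, 'camera_from_world': [[0.578, 0.816, 0.009, -0.303], [0.702, -0.492, -0.515, -0.308], [-0.416, 0.304, -0.857, 1.486], [0.0, 0.0, 0.0, 1.0]]}
top {'vfov': 53.307, 'cx': 324.687, 'cy': 206.442, 'k1': -0.006, 'camera_from_world': [[-0.012, -0.999, 0.03, -0.024], [-0.998, 0.01, -0.068, 0.537], [0.067, -0.031, -0.997, 0.911], [0.0, 0.0, 0.0, 1.0]]}
{'time': 0.1, 'q': array([-7.23619787e+01,  5.00824237e+00,  1.00391749e+01,  9.50980754e+01,
       -7.40320687e-04,  8.99997339e+01]), 'qd': array([-0.04142117, -0.04720829,  0.13820183,  0.06732587, -0.02602809,
       -0.02985946]), 'joint_efforts': array([-1.38589776e-04, -5.21561480e+01,  4.65653837e+01,  1.59692491e-02,
        3.56070484e-05, -1.64053893e-05]), 'ee_pos': array([ 0.16658926, -0.52396143,  0.23065275]), 'tcp_rot': array([-1.79932857e+02,  7.40008323e-04,  1.76382883e+01]), 'wrist_force': array([0.65759961, 0.23776764, 0.1724387 ]), 'torque': array([-0.04262049, -0.01357394,  0.00104563]), 'grasp_force': 0.0, 'opening': 0.08554930118022465}
```

View pics/scene1.png

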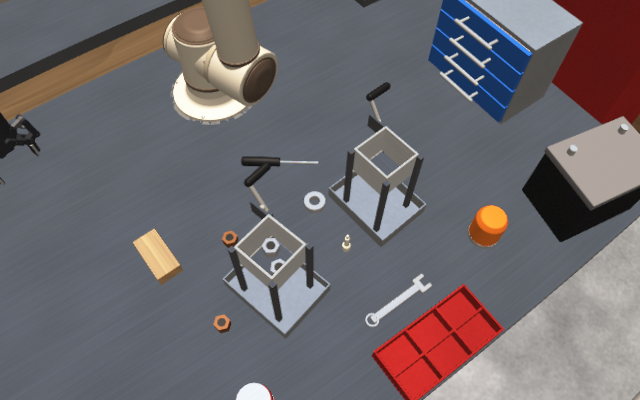

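View pics/top1.png

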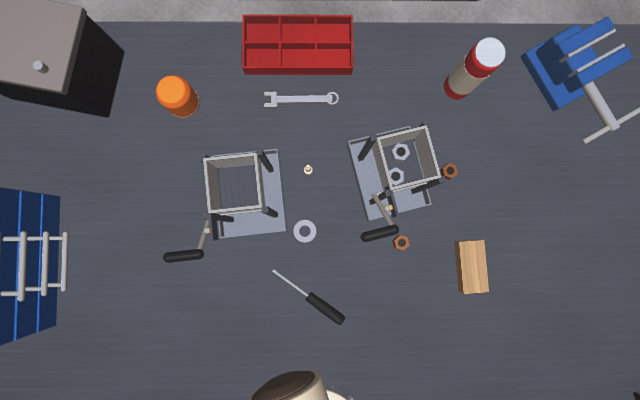

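The loaded hopper is on the right (robot's -y): in the top picture its nuts are at (401,152) and (395,176), with the handle at about (380,234). In the scene picture the handle is at about (258,174). I'll enlarge both to get corners.

Run:
```python
import cv2,numpy as np
a=cv2.imread("pics/top1.png")[115:255,340:450]; b=cv2.imread("pics/scene1.png")[155:340,215:335]
a=cv2.resize(a,None,fx=3.6,fy=3.6,interpolation=cv2.INTER_CUBIC); b=cv2.resize(b,None,fx=3.2,fy=3.2,interpolation=cv2.INTER_CUBIC)
o=np.zeros((600,800,3),np.uint8); o[:a.shape[0],:a.shape[1]]=a; o[:b.shape[0],400:400+b.shape[1]]=b
cv2.imwrite("pics/z1.png",o)
```

```text
(no output)
```

View pics/z1.png

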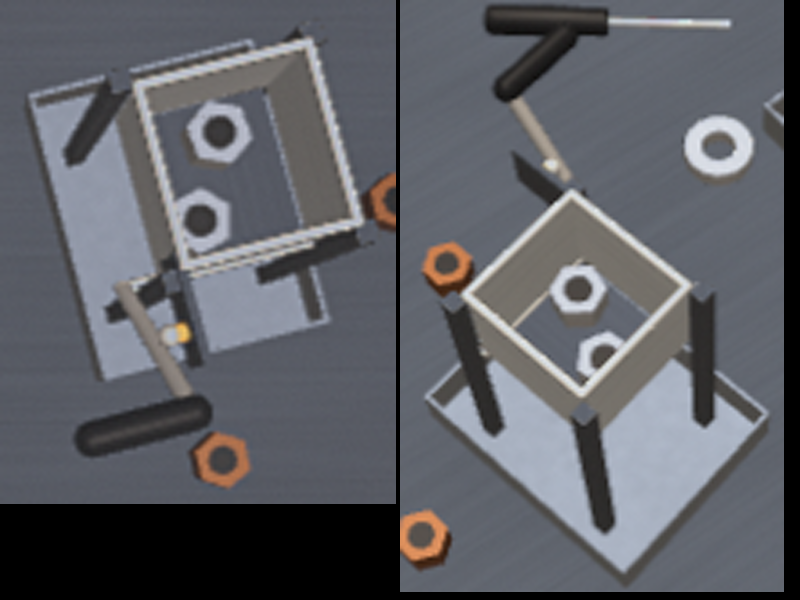

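```bash
cat > h.py <<'E'
import numpy as np
from workcell import bot
def proj(P,c):
    T=np.array(c["camera_from_world"]); p=np.atleast_2d(P)@T[:3,:3].T+T[:3,3]; s=p[:,:2]/p[:,2:]
    f=200/np.tan(np.radians(c["vfov"]/2)); r2=(s**2).sum(1,keepdims=True)
    return s*(1+c["k1"]*r2)*f+[c["cx"],c["cy"]]
E
python3 - <<'E'
from h import *
from scipy.optimize import least_squares as ls
R=lambda a,b,z:[a*.048,b*.046,z]
Pn=lambda a,b:[a*.095,b*.075,.035]
H=[-.122,.098,.241]; z=.219
hp=np.array([R(1,1,z),R(1,-1,z),R(-1,-1,z),R(-1,1,z),Pn(1,1),Pn(-1,1),Pn(-1,-1),H])
top=np.array([(135,83),(312,38),(361,222),(182,270),(28,95),(103,380),(330,320),(145,425)])/3.6+[340,115]
hs=np.array([R(-1,-1,z),R(-1,1,z),R(1,1,z),R(1,-1,z),Pn(-1,-1),Pn(1,-1),Pn(1,1),H])
sc=(np.array([(463,295),(574,190),(692,287),(583,398),(427,400),(627,582),(768,413),(537,62)])-[400,0])/3.2+[215,155]
ct,cs=bot.calibration("top"),bot.calibration("scene")
def w(p,P): c,s=np.cos(p[2]),np.sin(p[2]); return P@np.array([[c,s,0],[-s,c,0],[0,0,1]])+[p[0],p[1],.003+p[3]]
f=lambda p:np.r_[(proj(w(p,hp),ct)-top).ravel(),(proj(w(p,hs),cs)-sc).ravel(),p[3]*500]
r=ls(f,[.4,-.15,0,0],loss="soft_l1");print(r.x,np.degrees(r.x[2]));print(np.round(r.fun[:-1].reshape(-1,2),1).tolist())
g=ls(lambda X:np.r_[(proj(X,ct)-top[-1]).ravel(),(proj(X,cs)-sc[-1]).ravel()],[.3,-.1,.24]);print("handle tri",g.x,g.fun)
p=r.x.copy(); print("model handle shut/open",w(p,np.array([H,[.028,.098,.241]])), "hinge",w(p,np.array([[-.047,.098,.135]])))
E
```

```text
[ 0.61428858 -0.18097915  0.2509264  -0.00171745] 14.377023751727364
[[0.6, 0.1], [-1.4, 0.3], [-0.7, -1.5], [1.5, -2.1], [-0.1, -0.6], [0.9, -0.6], [0.1, -0.8], [-2.6, 1.1], [0.7, 0.8], [-1.2, 1.7], [-1.5, -0.1], [-0.1, -0.7], [-1.3, -0.5], [-0.7, -2.6], [0.5, -0.3], [0.6, -1.4]]
handle tri [ 0.47407367 -0.12021621  0.24344221] [-0.36684167 -0.25144001 -0.51161712 -0.04181443]
model handle shut/open [[ 0.47177574 -0.11634101  0.24228255]
 [ 0.61707816 -0.0790958   0.24228255]] hinge [[ 0.54442695 -0.0977184   0.13628255]]
```

```bash
python3 -m crank '[{"gripper":85,"travel":[0,0,-45],"twist":[0,0,0]},{"gripper":85,"travel":[0,0,-45],"twist":[0,0,0]},{"gripper":85,"travel":[46,-32.6,0],"twist":[0,0,0]},{"gripper":85,"travel":[46,-32.6,0],"twist":[0,0,0]},{"gripper":85,"travel":[46,-32.6,0],"twist":[0,0,0]},{"gripper":85,"travel":[46,-32.6,0],"twist":[0,0,0]},{"gripper":85,"travel":[46,-32.6,0],"twist":[0,0,0]},{"gripper":85,"travel":[46,-32.6,0],"twist":[0,0,0]},{"gripper":85,"travel":[46,-32.6,0],"twist":[0,0,0]},{"gripper":85,"travel":[46,-32.6,0],"twist":[0,0,0]},{"gripper":85,"travel":[46,-32.6,0],"twist":[0,0,0]},{"gripper":85,"travel":[0,0,0],"twist":[0,0,0]}]' 20
python3 -m crank '[{"gripper":70,"travel":[0,0,0],"twist":[0,0,-0.17]},{"gripper":70,"travel":[0,0,0],"twist":[0,0,-0.17]},{"gripper":70,"travel":[0,0,0],"twist":[0,0,-0.17]},{"gripper":70,"travel":[0,0,0],"twist":[0,0,-0.17]},{"gripper":70,"travel":[0,0,0],"twist":[0,0,-0.17]},{"gripper":70,"travel":[0,0,0],"twist":[0,0,-0.17]},{"gripper":70,"travel":[0,0,0],"twist":[0,0,-0.17]},{"gripper":70,"travel":[0,0,0],"twist":[0,0,-0.17]},{"gripper":70,"travel":[0,0,0],"twist":[0,0,-0.155]},{"gripper":70,"travel":[0,0,0],"twist":[0,0,0]}]'
python3 - <<'E'
from h import *
import cv2
o=bot.get_obs();c=bot.calibration("wrist");im=bot.camera("wrist")
print(o["ee_pos"],o["tcp_rot"],o["q"],proj([[.473,-.119,.243]],c))
cv2.imwrite("pics/w1.png",im[:,:,::-1])
E
```

```text
time: 1.6
ee_pos: [0.4737, -0.1163, 0.3202]
tcp_rot: [-179.9, 0.1, 17.9]
wrist_force: [-0.4, -0.1, 0.2]
opening: 0.0851
grasp_force: 0.0
time: 2.85
ee_pos: [0.4718, -0.1198, 0.3212]
tcp_rot: [-180.0, -0.0, 104.3]
wrist_force: [1.1, -0.3, -0.2]
opening: 0.0699
grasp_force: 0.0
[ 0.47183401 -0.11979764  0.32121808] [-1.79980679e+02 -9.83665479e-05  1.04325603e+02] [-1.42408850e+01 -5.99993675e-01  1.45510506e+01  1.05168060e+02
 -9.15247231e-03  6.14335129e+01] [[325.71928823 207.85633072]]
```

View pics/w1.png

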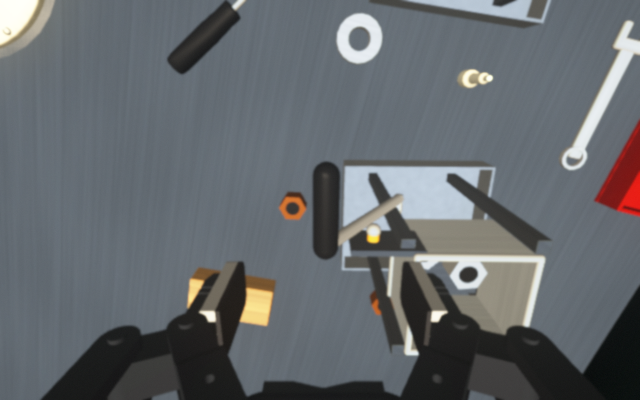

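The handle shows at (326,210), predicted (325.7,207.9), and the bar lies across the closing line. I'll go down and close the fingers loosely round it.

```bash
python3 -m crank '[{"gripper":60,"travel":[0,1,35],"twist":[0,0,0]},{"gripper":60,"travel":[0,0,35],"twist":[0,0,0]},{"gripper":60,"travel":[0,0,25],"twist":[0,0,0]},{"gripper":25,"travel":[0,0,0],"twist":[0,0,0]},{"gripper":25,"travel":[0,0,0],"twist":[0,0,0]},{"gripper":25,"travel":[0,0,0],"twist":[0,0,0]},{"gripper":25,"travel":[0,0,0],"twist":[0,0,0]},{"gripper":25,"travel":[0,0,0],"twist":[0,0,0]}]' 40
python3 - <<'E'
from h import *
import cv2
a=bot.camera("scene")[100:300,180:400];b=bot.camera("wrist")
cv2.imwrite("pics/s2.png",np.hstack([cv2.resize(a,(440,400)),cv2.resize(b[100:400,180:460],(360,400))])[:,:,::-1])
E
```

```text
time: 3.9
ee_pos: [0.4734, -0.1189, 0.2267]
tcp_rot: [180.0, 0.0, 104.4]
wrist_force: [0.8, 0.6, 0.3]
opening: 0.0254
grasp_force: 0.0
```

View pics/s2.png

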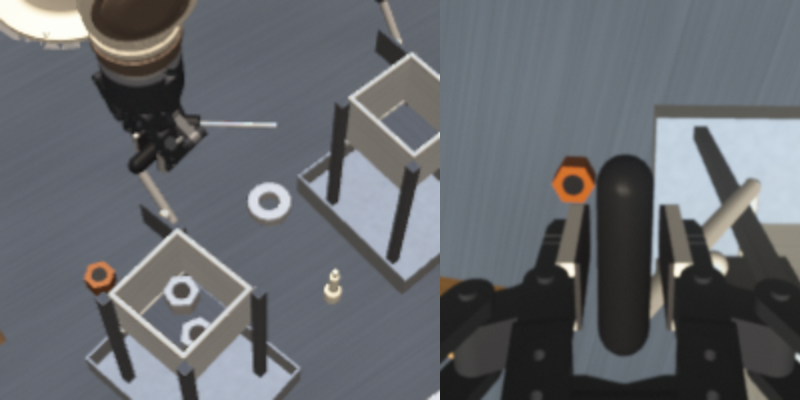

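The bar (crop 625,250) sits between the pads without touching them. Now I'll swing it open along the arc.

```bash
python3 -m crank '[{"gripper":25,"travel":[0,7,-4],"twist":[0,0,0]},{"gripper":25,"travel":[0,7,-4.3],"twist":[0,0,0]},{"gripper":25,"travel":[0,14.4,-6.6],"twist":[0,0,0]},{"gripper":25,"travel":[0,15.1,-4.7],"twist":[0,0,0]},{"gripper":25,"travel":[0,15.7,-2.9],"twist":[0,0,0]},{"gripper":25,"travel":[0,15.8,-1],"twist":[0,0,0]},{"gripper":25,"travel":[0,15.8,1],"twist":[0,0,0]},{"gripper":25,"travel":[0,15.7,2.9],"twist":[0,0,0]},{"gripper":25,"travel":[0,15.1,4.7],"twist":[0,0,0]},{"gripper":25,"travel":[0,14.4,6.6],"twist":[0,0,0]},{"gripper":25,"travel":[0,13.6,8.3],"twist":[0,0,0]},{"gripper":25,"travel":[0,0,0],"twist":[0,0,0]}]'
python3 -m crank '[{"gripper":25,"travel":[0,3,0],"twist":[0,0,0]},{"gripper":25,"travel":[0,0,0],"twist":[0,0,0]},{"gripper":25,"travel":[0,0,0],"twist":[0,0,0]},{"gripper":25,"travel":[0,0,0],"twist":[0,0,0]},{"gripper":25,"travel":[0,0,0],"twist":[0,0,0]},{"gripper":25,"travel":[0,0,0],"twist":[0,0,0]}]'
python3 - <<'E'
from h import *
import cv2
a=bot.camera("scene")[130:340,180:370];b=bot.camera("top")[100:260,320:460]
cv2.imwrite("pics/s3.png",np.hstack([cv2.resize(a,(440,486)),cv2.resize(b,(360,486))])[:,:,::-1])
E
```

```text
time: 5.5
ee_pos: [0.6185, -0.0812, 0.2247]
tcp_rot: [-179.9, -0.0, 104.5]
wrist_force: [0.4, -1.2, 0.8]
opening: 0.0249
grasp_force: 0.0
time: 6.25
ee_pos: [0.6204, -0.081, 0.2264]
tcp_rot: [-179.9, -0.0, 104.4]
wrist_force: [-5.3, -0.9, -1.8]
opening: 0.0246
grasp_force: 2.8
```

View pics/s3.png

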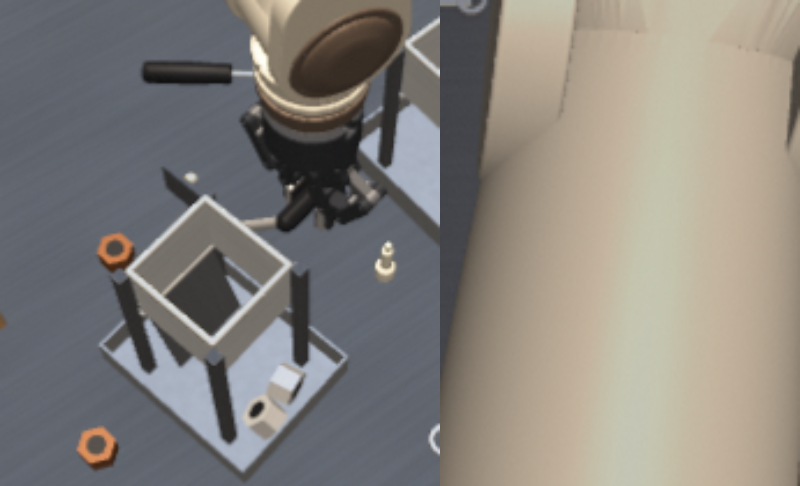

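Both nuts lie in the pan, at (265,415) and (285,383) in the crop, and the door hangs open. Swinging back now.

```bash
python3 -m crank '[{"gripper":25,"travel":[0,-3,0],"twist":[0,0,0]},{"gripper":25,"travel":[0,-13.6,-8.3],"twist":[0,0,0]},{"gripper":25,"travel":[0,-14.4,-6.6],"twist":[0,0,0]},{"gripper":25,"travel":[0,-15.1,-4.7],"twist":[0,0,0]},{"gripper":25,"travel":[0,-15.7,-2.9],"twist":[0,0,0]},{"gripper":25,"travel":[0,-15.8,-1],"twist":[0,0,0]},{"gripper":25,"travel":[0,-15.8,1],"twist":[0,0,0]},{"gripper":25,"travel":[0,-15.7,2.9],"twist":[0,0,0]},{"gripper":25,"travel":[0,-15.1,4.7],"twist":[0,0,0]},{"gripper":25,"travel":[0,-14.4,6.6],"twist":[0,0,0]},{"gripper":25,"travel":[0,-13.6,8.3],"twist":[0,0,0]},{"gripper":25,"travel":[0,0,0],"twist":[0,0,0]}]'
python3 -m crank '[{"gripper":25,"travel":[0,-3,0],"twist":[0,0,0]},{"gripper":25,"travel":[0,-2,0],"twist":[0,0,0]},{"gripper":25,"travel":[0,0,0],"twist":[0,0,0]},{"gripper":25,"travel":[0,0,0],"twist":[0,0,0]}]'
```

```text
time: 7.85
ee_pos: [0.4723, -0.119, 0.2259]
tcp_rot: [-179.9, -0.0, 104.4]
wrist_force: [-0.3, 1.4, 0.2]
opening: 0.025
grasp_force: 0.0
time: 8.35
ee_pos: [0.4691, -0.12, 0.2263]
tcp_rot: [180.0, 0.0, 104.4]
wrist_force: [1.7, 0.6, -0.4]
opening: 0.0252
grasp_force: 1.1
```

```bash
python3 -m crank '[{"gripper":25,"travel":[0,-2,0],"twist":[0,0,0]},{"gripper":25,"travel":[0,0,0],"twist":[0,0,0]}]'; python3 -m crank '[{"gripper":25,"travel":[0,-2,0],"twist":[0,0,0]},{"gripper":25,"travel":[0,0,0],"twist":[0,0,0]}]'
python3 -m crank '[{"gripper":25,"travel":[0,-2,0],"twist":[0,0,0]},{"gripper":25,"travel":[0,0,0],"twist":[0,0,0]}]'
```

```text
time: 8.6
ee_pos: [0.4688, -0.1201, 0.2264]
tcp_rot: [179.8, -0.0, 104.5]
wrist_force: [12.8, 3.3, -3.3]
opening: 0.0249
grasp_force: 6.5
time: 8.85
ee_pos: [0.4685, -0.1202, 0.2264]
tcp_rot: [179.6, -0.0, 104.5]
wrist_force: [22.1, 4.8, -6.2]
opening: 0.0253
grasp_force: 11.7
time: 9.1
ee_pos: [0.4683, -0.1204, 0.2264]
tcp_rot: [179.4, -0.0, 104.5]
wrist_force: [33.5, 8.5, -9.7]
opening: 0.0248
grasp_force: 16.9
```

That's a hard stop well past the catch force, so the door is shut. I'll back off to centre, open and lift clear.

```bash
python3 -m crank '[{"gripper":25,"travel":[0,4,0],"twist":[0,0,0]},{"gripper":30,"travel":[0,6,0],"twist":[0,0,0]},{"gripper":60,"travel":[0,0,0],"twist":[0,0,0]},{"gripper":60,"travel":[0,0,0],"twist":[0,0,0]},{"gripper":60,"travel":[0,0,0],"twist":[0,0,0]},{"gripper":60,"travel":[0,0,-20],"twist":[0,0,0]},{"gripper":60,"travel":[0,0,-40],"twist":[0,0,0]},{"gripper":60,"travel":[0,0,-40],"twist":[0,0,0]},{"gripper":60,"travel":[0,-50,0],"twist":[0,0,0]},{"gripper":60,"travel":[0,-50,0],"twist":[0,0,0]},{"gripper":60,"travel":[0,-30,0],"twist":[0,0,0]},{"gripper":60,"travel":[0,0,0],"twist":[0,0,0]}]'
python3 - <<'E'
from h import *
import cv2
a=bot.camera("scene")[130:340,180:370];b=bot.camera("top")[100:260,320:460]
cv2.imwrite("pics/s4.png",np.hstack([cv2.resize(a,(440,486)),cv2.resize(b,(360,486))])[:,:,::-1])
E
```

```text
time: 10.6
ee_pos: [0.3453, -0.1518, 0.3272]
tcp_rot: [179.9, 0.1, 104.3]
wrist_force: [0.4, 0.1, 1.1]
opening: 0.06
grasp_force: 0.0
```

View pics/s4.png

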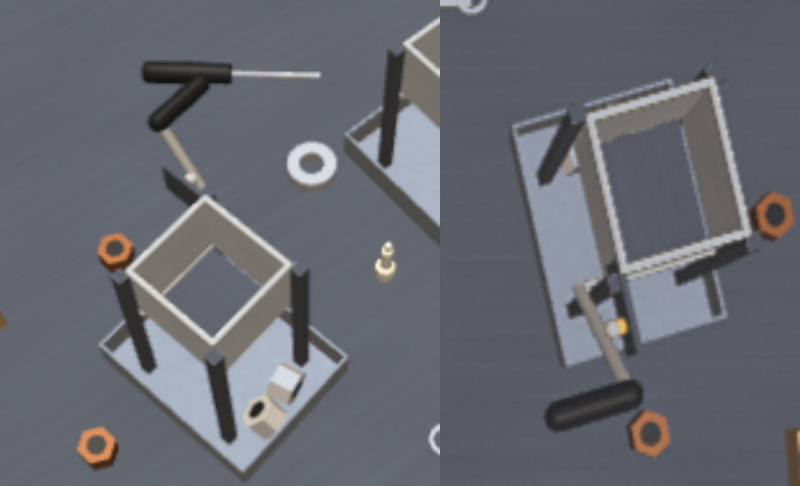

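The handle is back at its shut position, (595,405) in the top crop. The door is shut and empty, and both nuts are in the pan. Handing in.

```bash
python3 -c "
from workcell import bot
print(bot.job_done())"
```

```text
the job is handed in; nothing more can be done
None
```

Both nuts are in the pan, the trap door was pressed hard shut (about 33 N, well past the catch) and stayed shut on release, and the arm is clear; handed in at about 11 s, and the hand-in gave no verdict.

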